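# Hold a preserving-jar lid up to the kitchen camera for a seal check

### The job

Take the red jar lid out of the wire drying rack and hold it up in the air for the camera on the stand to check its orange seal: seal side squarely facing the lens, centred on the lens axis (the camera may look downwards, so tilt the lid to match), with the lid's centre about 18 cm in front of the lens. Finish while still holding it there, motionless: do not let go or put it down. Do not touch the camera or its stand, leave the white and blue lids in the rack, and do not disturb the other things on the table.

Things in the scene. Friction and masses are not known exactly. Their poses are not given: they have to be found in the camera images.
- lid_red: the red lid to show: flat rigid disc, 90 mm across, 14 mm thick, 80 to 140 g, standing on edge in any of the rack's three slots. Origin at the disc's centre. Its y axis is the disc's axis: the orange seal (flat ring along the rim, 12 mm wide) is on the +y face, the plain back on -y. z is up in the rack: top edge 45 mm above the origin, to be pinched by its flat faces from straight above
- lid_white: a white lid, otherwise like the red one, in another slot of the rack. Origin at its centre. Leave it there.
- lid_blue: a blue lid, otherwise like the red one, in another slot of the rack. Origin at its centre. Leave it there.
- rack: fixed wire rack, 116 (x) by 216 mm (y), origin on the table under its middle. Slots 62 mm apart along y; lids stand with axes along y, seals to +y, centres 71 mm and tops 116 mm up, on two wires at x = +-25 mm, 30 mm up, between thin uprights near x = +-30 mm that reach 71 mm up (2 to 3 mm play). A lid lifts straight up, free after 50 mm; the space over and beside the lids' tops is open
- camera_stand: foot of the camera stand, a black disc 120 mm across with an upright mast 22 mm thick, fixed to the table. Origin on the table at the mast's axis. The camera looks roughly along the foot's -x. Do not touch.
- camera_head: black camera on the mast, 100 mm wide (y), 40 deep (x), 75 high, round 48 mm lens barrel in front. Origin on the mast's and the lens axis, 0.27 to 0.33 m up. Looks along its own -x, 0.1 to 0.4 rad downwards; y is level; height and tilt vary from time to time but stay put during the job. The lens front is 50 mm from the origin along -x. Do not touch
- lens (a point): centre of the front of the camera's lens; axes as the camera head's (it looks along -x)
- focus (a point): the point where the lid's centre belongs: on the lens axis, 180 mm in front of the lens; 0.18 to 0.31 m above the table; axes as the camera head's (-x is the direction of view, away from the lens)
- tape_roll: roll of green tape lying flat, 100 mm across, 24 mm high, origin under its centre. Bystander.
- tub_pink: lidded food tub, pink, 110 x 80 x 47 mm, origin under its centre. Bystander.
- tub_teal: lidded food tub, teal, 110 x 80 x 47 mm, origin under its centre. Bystander.
- jar: open glass jar standing upright, 88 mm across, 100 mm high, origin under its centre. Bystander.
- spoon: wooden-handled spoon lying flat along its x, under 30 mm high. Bystander.
Not all that is in view belongs to the job. Several things have the shape of the lid_red; the one meant has the colours described above.

How it is judged:
On the way:
1. the red lid is lifted clear of the rack by the fingers (contact force between lid_red and the fingers above 0.5 N and contact force between lid_red and rack below 0.1 N and height (world z) of lid_red above 0.125 m), for 0.1 s.
At the end, for the whole second after the job is handed in: Fingers still hold the red lid still (under 2 cm/s), off the rack, over 14 cm up, its centre within 25 mm of the point on the lens axis 180 mm before the lens, its axis within 0.2 rad of the lens axis, seal towards the lens; the other lids within 15 mm of where they were (contact force between lid_red and the fingers above 0.5 N and contact force between lid_red and rack below 0.1 N and distance between lid_red and focus below 0.025 m and angle between the y axis of lid_red and the x axis of camera_head, either way round below 0.2 rad and y of lens in the frame of lid_red above 0.1 m and height (world z) of lid_red above 0.14 m and linear speed of lid_red below 0.02 m/s and angular speed of lid_red below 0.2 rad/s and distance of each of lid_white, lid_blue from where it was at the start of the episode below 0.015 m); the arm keeps its last pose, push and grip.
It fails at once if the robot or the lid pushes the camera or its stand (contact force between any of the arm, the fingers, lid_red and camera_stand above 1 N).
It fails at once if the white or the blue lid is moved more than 3 cm or pulled out of the rack (distance of any of lid_white, lid_blue from where it was at the start of the episode above 0.03 m).
It fails at once if another thing on the table is moved more than 3 cm (distance of any of tape_roll, tub_pink, tub_teal, jar, spoon from where it was at the start of the episode above 0.03 m).
It also fails if it takes over 32 s, if anything falls off the work surface, if the arm or the gripper's body presses on something with over 40 N, if the wrist force passes 120 N, or if a joint passes its speed limit or range.

### The arm

A 7-joint arm with a two-finger parallel gripper is mounted at the origin on the work surface. World frame = base frame: x ahead of the robot, y to its left, z up, the work surface at z = 0. Lengths are in m, angles in rad, forces in N, time in s.
With the tool pointing down it reaches from about 0.4 to 0.85 m from the base axis. Payload 4.5 kg.
Tool frame: the origin (TCP) lies midway between the tips of the shut fingers; the grasp point (between the pads) lies 19 mm behind it; x points along the fingers, y is the direction in which the jaws open and shut, and the axes are right-handed (so a half turn about x gives the same grasp; the last joint's range is limited). The gripper opens to 88 mm and grips with 3 to 60 N. Pads are 18 mm wide; open, the fingers measure 123 mm over their backs; the gripper's body (75 mm by 187 mm) begins 45 mm behind the grasp point.
Start: joints at [1.284, 0.689, -0.195, 1.565, 0.157, 0.902, -0.215], TCP at [0.197, -0.593, 0.239] pointing down, gripper open.
Joint ranges: [-3.01, 3.01], [-0.46, 2.08], [-1.47, 1.51], [0.13, 2.56], [-1, 4.14], [0.04, 2.09], [-2.66, 2.66]. Speed limits (rad/s): [2.57, 2.57, 3.14, 3.14, 3.14, 3.14, 3.14].

### API

Orientations are given as a unit quaternion [x, y, z, w].
In Python, from plant import r, eyes gives the robot as it stands.
- The arm moves only by the shell command python3 -m pendant 'ROWS' [FORCE]. ROWS is JSON, a list that holds one entry, the list of rows, each a list of 7 numbers: the turn, a rotation vector about the tool's x, y, z in rad, then the shift along the tool's x, y, z in cm, then the finger opening in cm, from 0 to 8.81. A call has 1 to 10 rows; each row shifts and turns the commanded pose from where the row before left it, along the tool's axes as they then stand; what a row does not reach is not made up. A row lasts 1/12 s, in which the tool goes at most 41.7 mm and 7.16 degrees, less where a joint would pass 70% of its speed; a pose out of reach is approached as far as the arm can. A call is refused whole if a number of a shift passes 4.17 or a number of a turn 0.125, either way. A call with a gripper value outside its range is refused whole. The fingers move at their own pace and stop on an object; FORCE is the grip in N (left out, the last holds). Time passes only in rows, so rows that do not move let the fingers close. It gives the time, the measured TCP pose, the force and the opening at its end, in the units of the state.
- r.get_state(): the state, without advancing time (a new reading comes with each control period).
- eyes.snapshot(name): name is "side" or "top" or "wrist"; returns the picture (420x560x3 uint8, red, green, blue); there is no depth.
- eyes.camera_info(name): a dict with "fovy" (degrees; the focal length in pixels is half the picture's height over the tangent of half this angle, whatever the lens; pixels are square), "cx", "cy" (the principal point, pixels), "D" ([k1, k2, p1, p2, k3] as OpenCV has them; the pictures are not rectified), "world_from_camera" (4x4, takes a point from camera to world coordinates). Camera axes: x right, y up, looking along -z (the intrinsics and any distortion apply to the point x, -y, -z); pixel columns grow to the right and rows downward; lengths in m; the calibration is good to about 2 mm. A picture is of the moment at which its call begins: read the wrist's pose just before it. camera_info takes no time and is no camera call; for the wrist camera it gives the pose at the moment of the call.
- r.finish_job(): hands the job in, once; it reports no verdict.
The state is a dict: "clock": time; "q": joint angles; "qd": joint speeds; "joint_torque": joint torques, N m; "tool_pos": TCP position; "eef_rot": TCP orientation; "contact_force": force on the tool from outside, world axes, zero at the start; "moment": the same for the moment, N m; "opening": opening from 0.0 (shut) to 1.0 (fully open).
Only numpy, scipy, OpenCV 4.12 (cv2) and the standard library are available. Lean on these libraries where they do the work, as an engineer would, in place of code of your own. Each camera call takes 0.05 s, during which the arm holds its last target.

## Working session

There is one attempt and no reset: what is moved stays moved. The work goes in short steps, Python scripts to look and compute and a shell command to move; the robot and the scene stay as the last step left them, time stands still between calls to the robot, and variables do not carry over. Pictures are saved under pics/ and viewed, and the job is handed in when it is done.

```bash
ls; mkdir -p pics
python3 - <<'E'
from plant import r, eyes
import cv2
print(r.get_state())
for n in ("side","top","wrist"):
    print(n,eyes.camera_info(n))
    cv2.imwrite(f"pics/{n}0.png",eyes.snapshot(n)[:,:,::-1])
E
```

```text
pics
{'clock': 0.0, 'q': array([ 1.28380781,  0.68996271, -0.19450345,  1.5663199 ,  0.15731165,
        0.9024811 , -0.21509733]), 'qd': array([ 9.15592446e-04, -7.12950183e-04, -8.47779884e-04,  9.44475530e-05,
        7.38617694e-04, -7.83632881e-04,  3.99145430e-04]), 'joint_torque': array([ 3.84640352e-04, -5.27560902e+01, -1.26691326e+00, -1.53427094e+01,
       -5.26429131e-02,  6.52789648e-03,  1.31022980e-04]), 'tool_pos': array([ 0.19682461, -0.59255317,  0.23792946]), 'eef_rot': array([-0.69787536, -0.11357004,  0.69817596, -0.11234834]), 'contact_force': array([ 0.34111991, -0.40183121, -0.43237452]), 'moment': array([-0.02232539, -0.02766105, -0.0617593 ]), 'opening': 0.9944244544347013}
side {'fovy': 49.79822529858737, 'cx': 273.19267890237114, 'cy': 209.56832356703882, 'D': array([-0.14718509,  0.        ,  0.        ,  0.        ,  0.        ]), 'world_from_camera': array([[-0.78423697,  0.41196653, -0.46395684,  0.0410922 ],
       [-0.62039964, -0.53120834,  0.57699392,  0.61505129],
       [-0.00875556,  0.74033862,  0.67217711,  0.88033153],
       [ 0.        ,  
[... 197 characters left out ...]
   ]), 'world_from_camera': array([[-0.02987918,  0.98363619, -0.17767126,  0.35489181],
       [-0.99898753, -0.03536759, -0.02780368, -0.02615304],
       [-0.03363251,  0.17666062,  0.98369705,  1.13865995],
       [ 0.        ,  0.        ,  0.        ,  1.        ]])}
wrist {'fovy': 71.66182328841828, 'cx': 281.77719512014767, 'cy': 212.27925261271815, 'D': array([0.01542355, 0.        , 0.        , 0.        , 0.        ]), 'world_from_camera': array([[ 0.31585373,  0.90182766,  0.29486147,  0.27283643],
       [-0.94880565,  0.30088933,  0.09609083, -0.56723081],
       [-0.0020633 , -0.31011688,  0.9506962 ,  0.38486921],
       [ 0.        ,  0.        ,  0.        ,  1.        ]])}
```

View pics/side0.png

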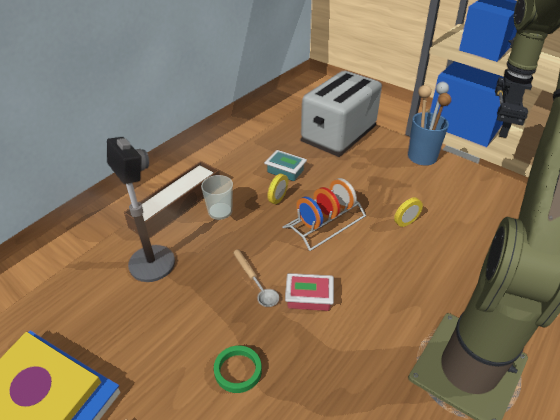

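View pics/top0.png

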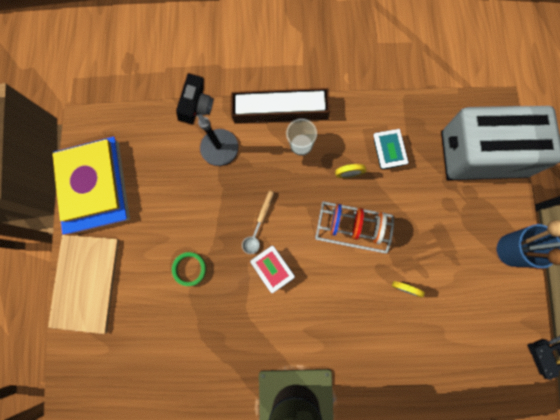

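View pics/wrist0.png

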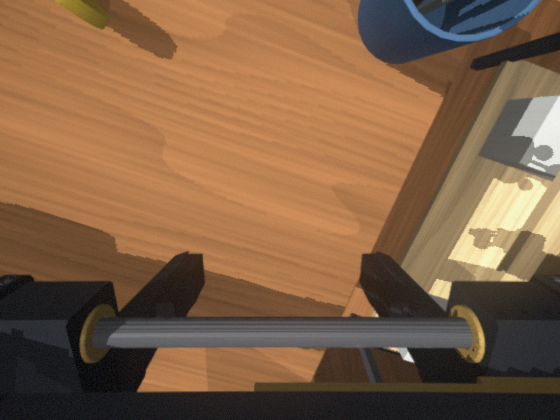

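Run:
```python
import cv2, numpy as np
s=cv2.imread("pics/side0.png");t=cv2.imread("pics/top0.png")
a=cv2.resize(s[165:255,265:385],None,fx=3.3,fy=3.3,interpolation=cv2.INTER_CUBIC)
b=cv2.resize(t[190:260,305:405],None,fx=3.95,fy=3.95,interpolation=cv2.INTER_CUBIC)
c=cv2.resize(s[125:285,90:190],None,fx=3,fy=3,interpolation=cv2.INTER_CUBIC)
d=cv2.resize(t[65:175,165:255],None,fx=4,fy=4,interpolation=cv2.INTER_CUBIC)
def hs(x,y):
    h=max(x.shape[0],y.shape[0]);f=lambda q:cv2.copyMakeBorder(q,0,h-q.shape[0],0,4,cv2.BORDER_CONSTANT)
    return np.hstack([f(x),f(y)])
m=hs(a,b);cv2.imwrite("pics/crop_lids.png",m);print(m.shape)
m=hs(c,d);cv2.imwrite("pics/crop_cam.png",m);print(m.shape)
```

```text
(297, 799, 3)
(480, 668, 3)
```

View pics/crop_lids.png

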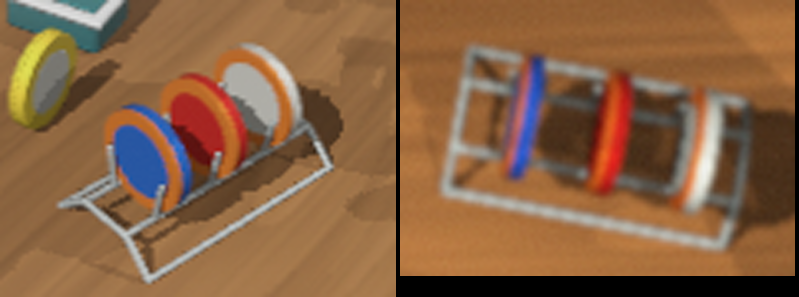

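View pics/crop_cam.png

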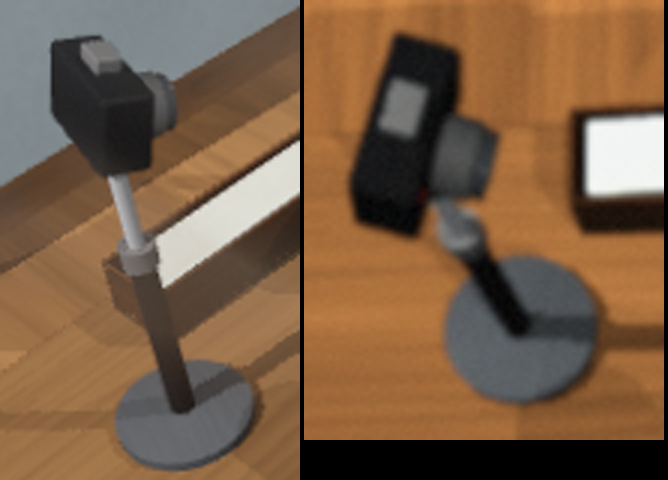

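Run:
```python
import cv2, numpy as np
s=cv2.imread("pics/side0.png");t=cv2.imread("pics/top0.png")
def crop(im,x0,y0,w,h,k,name):
    c=cv2.resize(im[y0:y0+h,x0:x0+w],None,fx=k,fy=k,interpolation=cv2.INTER_CUBIC)
    c=cv2.convertScaleAbs(c,alpha=1.6,beta=20)
    for i in range(0,w,5):
        cv2.putText(c,str(x0+i),(i*k,8),0,.3,(255,255,255),1);cv2.line(c,(i*k,10),(i*k,h*k),(120,120,120),1) if i%10==0 else 0
    for j in range(0,h,10):
        cv2.putText(c,str(y0+j),(0,j*k),0,.35,(255,255,255),1);cv2.line(c,(0,j*k),(w*k,j*k),(120,120,120),1)
    cv2.imwrite(name,c)
crop(s,100,125,55,65,9,"pics/hs.png")
crop(t,170,65,50,65,9,"pics/ht.png")
crop(s,275,170,100,80,7,"pics/rs.png")
crop(t,310,195,90,65,8,"pics/rt.png")
```

```text
(no output)
```

View pics/hs.png

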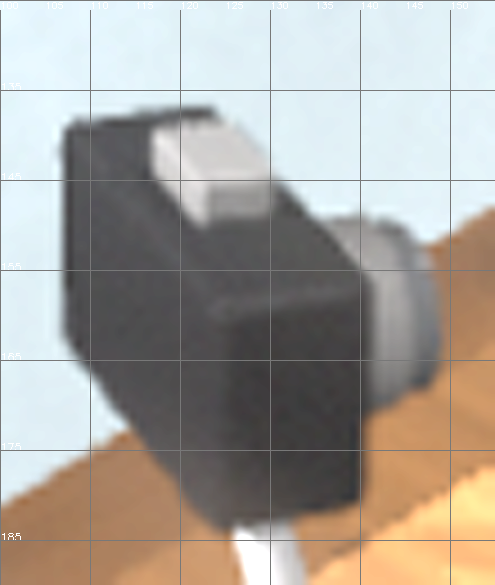

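View pics/ht.png

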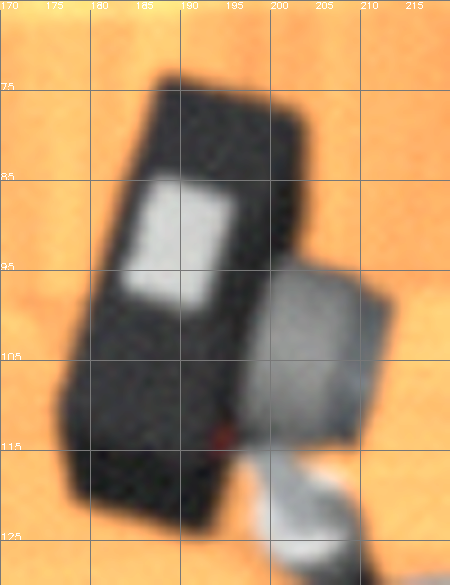

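View pics/rs.png

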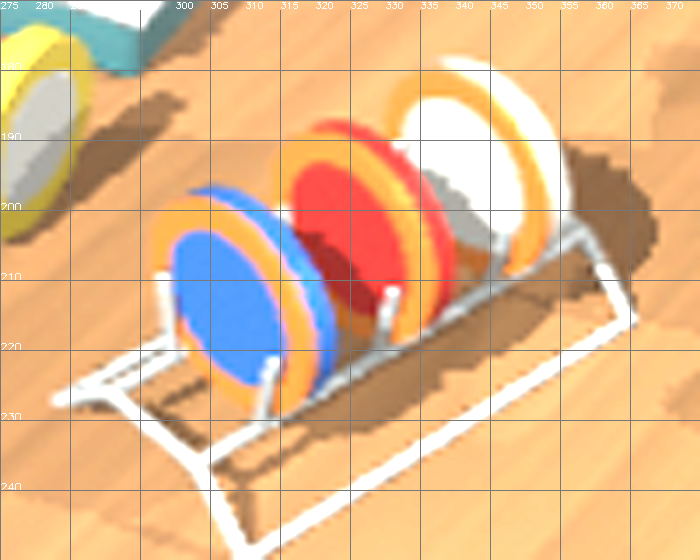

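View pics/rt.png

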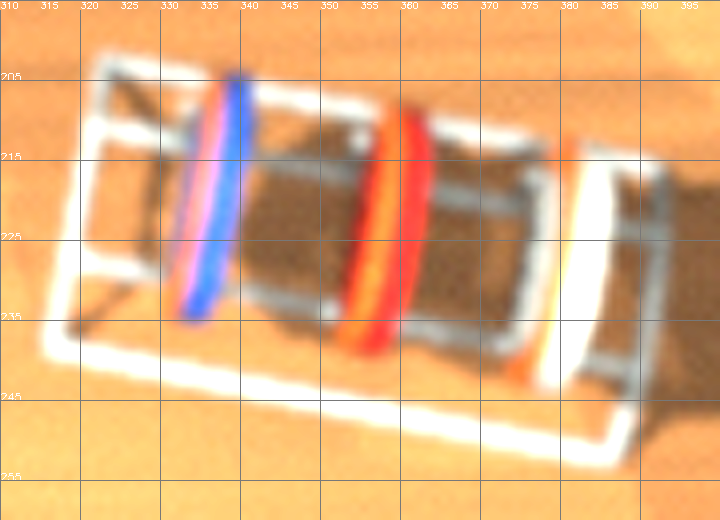

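```bash
cat > geo.py <<'E'
import numpy as np, cv2
from plant import r, eyes
from scipy.optimize import least_squares
from scipy.spatial.transform import Rotation as R
CAM={n:eyes.camera_info(n) for n in ("side","top")}
def proj(n,P,ci=None):
    c=ci or CAM[n]; f=210/np.tan(np.radians(c["fovy"]/2))
    K=np.array([[f,0,c["cx"]],[0,f,c["cy"]],[0,0,1]])
    T=np.linalg.inv(c["world_from_camera"]); P=np.atleast_2d(P)@T[:3,:3].T+T[:3,3]
    return cv2.projectPoints(P*[1,-1,-1],np.zeros(3),np.zeros(3),K,c["D"])[0][:,0]
E
python3 - <<'E'
from geo import *
# rack
rt={(1,1):(323.1,202.5),(-1,1):(316.25,238.5),(-1,-1):(386.25,252.5),(1,-1):(392.5,215.6)}
rs={(1,1):(283.1,226.9),(-1,1):(310.4,249.3),(-1,-1):(365.3,215.4)}
def rp(p,k): 
    c,s=np.cos(p[2]),np.sin(p[2]); a=np.array(k)*[.058,.108]
    return [p[0]+c*a[0]-s*a[1],p[1]+s*a[0]+c*a[1],.003]
def res(p,sp=False):
    e={n:np.array([proj(n,rp(p,k))[0]-v for k,v in d.items()]) for n,d in (("top",rt),("side",rs))}
    return e if sp else np.concatenate([e["top"].ravel(),e["side"].ravel()])
o=least_squares(res,[.55,-.15,0]);print("rack",o.x.round(4));print({k:v.round(1).tolist() for k,v in res(o.x,1).items()})
# lid red check, project disc centre & axis top
p=o.x;ya=np.array([-np.sin(p[2]),np.cos(p[2]),0]);xa=np.array([np.cos(p[2]),np.sin(p[2]),0])
c0=np.array([p[0],p[1],.071])
for n in("top","side"):
    im=cv2.imread(f"pics/{n}0.png")
    im=cv2.resize(im,None,fx=6,fy=6,interpolation=cv2.INTER_CUBIC)
    for d,col in((.007,(0,255,0)),(-.007,(255,255,0))):
        a=np.linspace(0,2*np.pi,60);P=c0+d*ya+.045*(np.cos(a)[:,None]*xa+np.sin(a)[:,None]*[0,0,1])
        cv2.polylines(im,[((proj(n,P)+.5)*6).astype(int)],True,col,1)
    x,y=(proj(n,c0)[0]*6).astype(int); cv2.imwrite(f"pics/chk_{n}.png",im[y-220:y+220,x-280:x+280])
# foot
def foot(p): return np.concatenate([proj("top",[p[0],p[1],0.004])[0]-(219.5,147.5),proj("side",[p[0],p[1],.004])[0]-(151.7,262.3)])
f=least_squares(foot,[.6,.2]);print("foot",f.x,foot(f.x))
S={(1,-1,1):(107.2,138.9),(-1,-1,1):(123.7,136.9),(-1,1,1):(141.1,156.7),(1,1,1):(125,159.2),(1,-1,-1):(107.2,162.8),(1,1,-1):(125,183.9),(-1,1,-1):(140.3,180.6)}
T={(1,-1,1):(187.8,73.3),(-1,-1,1):(203.7,77.6),(1,1,1):(176.9,109.4),(1,1,-1):(178.3,120.2),(-1,1,-1):(193.6,124.2)}
def head(p,L):
    x,y,h,yaw,t,zo,dx=p
    M=R.from_euler("ZY",[yaw,-t]).as_matrix() # -x dir: tilt so -x points down
    return np.array([x,y,h])+M@np.array(L),M
def hp(p,k): return head(p,np.array(k)*[.02,.05,.0375]+[p[6],0,p[5]])[0]
def hres(p,sp=False):
    e=[proj(n,hp(p,k))[0]-v for n,d in(("side",S),("top",T)) for k,v in d.items()]
    e.append(proj("top",head(p,[-.05,0,0])[0])[0]-(211.7,106.1))
    if sp: return np.array(e)
    return np.concatenate([np.ravel(e),300*(p[:2]-f.x),[p[5]*200,p[6]*200]])
o=least_squares(hres,[f.x[0],f.x[1],.3,np.pi/2,.25,0,0]);print("head",o.x.round(4));print(hres(o.x,1).round(1).tolist())
l,M=head(o.x,[-.05,0,0]);fc,_=head(o.x,[-.23,0,0]);print("lens",l,"focus",fc,"xaxis",M[:,0])
s=np.linalg.svd(o.jac)[1];print("std",np.sqrt(np.diag(np.linalg.inv(o.jac.T@o.jac))).round(4))
np.savez("scene.npz",rack=p,lens=l,focus=fc,M=M)
E
```

```text
rack [ 0.5041 -0.1924 -0.2273]
{'top': [[-0.9, -0.7], [-1.1, 0.9], [1.0, 0.8], [0.6, -0.4]], 'side': [[-0.9, -0.9], [-0.2, 0.5], [0.9, -0.9]]}
foot [0.76970192 0.21390149] [-0.45732291  0.18912657  0.12288883 -0.48995433]
head [ 7.7360e-01  2.1300e-01  3.2450e-01  1.3051e+00  2.3710e-01  9.0000e-04
 -1.7000e-03]
[[-1.0, -3.2], [0.2, -3.7], [1.1, -2.7], [-1.5, -2.0], [-0.6, 3.3], [-1.6, 4.9], [1.0, 4.5], [0.7, -2.9], [2.2, -1.9], [-1.3, 1.3], [0.0, 2.2], [1.1, 3.0], [0.3, -0.2]]
lens [0.76086628 0.16610221 0.31277892] focus [ 0.7149238  -0.00272238  0.27049956] xaxis [0.25523596 0.93791443 0.23488533]
std [0.0013 0.0019 0.004  0.0138 0.0182 0.0038 0.0019]
```

```bash
python3 -c "
import cv2,numpy as np
cv2.imwrite('pics/chk.png',np.vstack([cv2.imread('pics/chk_top.png')[:290],cv2.imread('pics/chk_side.png')[70:370]]))"
```

```text
(no output)
```

View pics/chk.png

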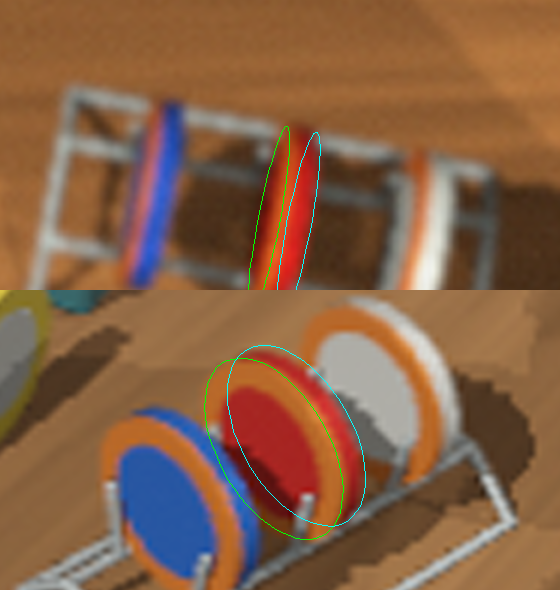

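Run:
```python
from geo import *
Z=np.load("scene.npz");rk=Z["rack"]
# lid mask top
im=cv2.imread("pics/top0.png");h=cv2.cvtColor(im,cv2.COLOR_BGR2HSV)
def model(n,q,k=8):
    xa=np.array([np.cos(q[2]),np.sin(q[2]),0]);ya=np.array([-xa[1],xa[0],0])
    a=np.linspace(0,2*np.pi,120,endpoint=False)
    P=np.vstack([np.array([q[0],q[1],.071])+d*ya+.045*(np.cos(a)[:,None]*xa+np.sin(a)[:,None]*[0,0,1]) for d in(-.007,.007)])
    return proj(n,P)
for n,box in(("top",(345,375,200,245)),("side",(310,345,180,225))):
    im=cv2.imread(f"pics/{n}0.png");hh=cv2.cvtColor(im,cv2.COLOR_BGR2HSV)
    m=((hh[...,0]<13)|(hh[...,0]>170))&(hh[...,1]>195)&(hh[...,2]>70)
    b=np.zeros_like(m);b[box[2]:box[3],box[0]:box[1]]=1;m&=b
    k,l,st,_=cv2.connectedComponentsWithStats(m.astype(np.uint8));i=1+np.argmax(st[1:,4]);print(n,st[i])
    pts=np.argwhere(l==i)[:,::-1].astype(np.float32)
    print(" mask minAreaRect",cv2.minAreaRect(pts))
    print(" model", cv2.minAreaRect(model(n,rk).astype(np.float32)))
    J=[]
    for d in np.eye(3)*[.005,.005,.05]:
        print("   d",d,cv2.minAreaRect(model(n,rk+d).astype(np.float32)))
    c=cv2.resize(im[box[2]-10:box[3]+10,box[0]-10:box[1]+10],None,fx=6,fy=6);mm=cv2.resize(((l==i)*255).astype(np.uint8)[box[2]-10:box[3]+10,box[0]-10:box[1]+10],None,fx=6,fy=6)
    cv2.imwrite(f"pics/mask_{n}.png",np.hstack([c,cv2.merge([mm]*3)]))
# head
f=np.array([.7697,.2139])
S={(1,-1,1):(107.2,138.9),(-1,-1,1):(123.7,136.9),(-1,1,1):(141.1,156.7),(1,1,1):(125,159.2),(1,-1,-1):(107.2,162.8),(1,1,-1):(125,183.9),(-1,1,-1):(140.3,180.6)}
T={(1,-1,1):(187.8,73.3),(-1,-1,1):(203.7,77.6),(1,1,1):(176.9,109.4),(1,1,-1):(178.3,120.2),(-1,1,-1):(193.6,124.2)}
def head(p,L):
    M=R.from_euler("ZY",[p[3],-p[4]]).as_matrix(); return p[:3]+M@np.array(L),M
def hp(p,k): return head(p,np.array(k)*[.02,.05,p[7]]+[p[6],0,p[5]])[0]
def hres(p,sp=False):
    e=[proj(n,hp(p,k))[0]-v for n,d in(("side",S),("top",T)) for k,v in d.items()]
    e.append(proj("top",head(p,[-.05,0,0])[0])[0]-(211.7,106.1))
    if sp: return np.array(e)
    return np.concatenate([np.ravel(e),300*(p[:2]-f),[p[5]*200,p[6]*200]])
o=least_squares(hres,[*f,.3,np.pi/2,.25,0,0,.03]);p=o.x;print("head",p.round(4));print(hres(p,1).round(1).tolist())
l,M=head(p,[-.05,0,0]);fc,_=head(p,[-.23,0,0]);print("lens",l,"focus",fc,"xaxis",M[:,0])
print("std",np.sqrt(np.diag(np.linalg.inv(o.jac.T@o.jac))).round(4))
np.savez("scene.npz",rack=rk,lens=l,focus=fc,M=M)
out=[]
for n in("side","top"):
    im=cv2.resize(cv2.imread(f"pics/{n}0.png"),None,fx=6,fy=6,interpolation=cv2.INTER_CUBIC)
    q=lambda P:((proj(n,P)+.5)*6).astype(int)
    a=np.linspace(0,2*np.pi,60)
    for xx in(-.05,-.02): cv2.polylines(im,[q([head(p,[xx,.024*np.cos(t),.024*np.sin(t)])[0] for t in a])],True,(0,255,0),1)
    for z in(-1,1): cv2.polylines(im,[q([hp(p,(i,j,z)) for i,j in((1,1),(1,-1),(-1,-1),(-1,1))])],True,(0,255,255),1)
    x,y=q(head(p,[0,0,0])[0])[0];out.append(im[y-220:y+220,x-190:x+200])
cv2.imwrite("pics/chk_head.png",np.hstack(out))
```

```text
top [352 209  12  30 226]
 mask minAreaRect ((357.9529724121094, 223.7117462158203), (9.328010559082031, 30.04486846923828), 12.52880859375)
 model ((357.90240478515625, 224.0012969970703), (8.85362720489502, 32.10976028442383), 10.905158996582031)
   d [0.005 0.    0.   ] ((357.7923278808594, 222.2367401123047), (8.80975341796875, 32.0837516784668), 10.895298957824707)
   d [0.    0.005 0.   ] ((356.1181945800781, 224.0646514892578), (8.708484649658203, 32.11001968383789), 10.901423454284668)
   d [0.   0.   0.05] ((357.9078369140625, 223.9995880126953), (9.116409301757812, 32.110504150390625), 8.073260307312012)
side [315 193  19  25 272]
 mask minAreaRect ((325.10003662109375, 203.7000274658203), (25.491172790527344, 12.969194412231445), 63.43495178222656)
 model ((326.8985290527344, 201.83905029296875), (33.290374755859375, 22.719881057739258), 59.720672607421875)
   d [0.005 0.    0.   ] ((325.3569030761719, 201.0916748046875), (33.22797775268555, 22.62543296813965), 59.72175598144531)
   d [0.    0.005 0.   ] ((325.884521484375, 202.80259704589844), (33.372657775878906, 22.698129653930664), 59.72808837890625)
   d [0.   0.   0.05] ((326.87628173828125, 201.80140686035156), (33.288787841796875, 23.463281631469727), 56.14341354370117)
head [ 7.7310e-01  2.1290e-01  3.2590e-01  1.3206e+00  2.5090e-01  2.0000e-03
 -1.3000e-03  2.8400e-02]
[[-1.2, -0.2], [-0.2, -0.7], [1.3, 0.2], [-1.0, 0.8], [-1.2, -1.0], [-1.4, 0.3], [1.1, 0.0], [0.5, -1.4], [1.8, -0.5], [-0.8, 2.7], [-0.5, 0.8], [0.9, 1.5], [0.2, -0.5]]
lens [0.76110687 0.1660136  0.31344696] focus [ 0.71793081 -0.00291879  0.26875161] xaxis [0.23986704 0.93851328 0.24830752]
std [0.0013 0.0019 0.004  0.014  0.0229 0.0038 0.0019 0.0009]
```

View pics/chk_head.png

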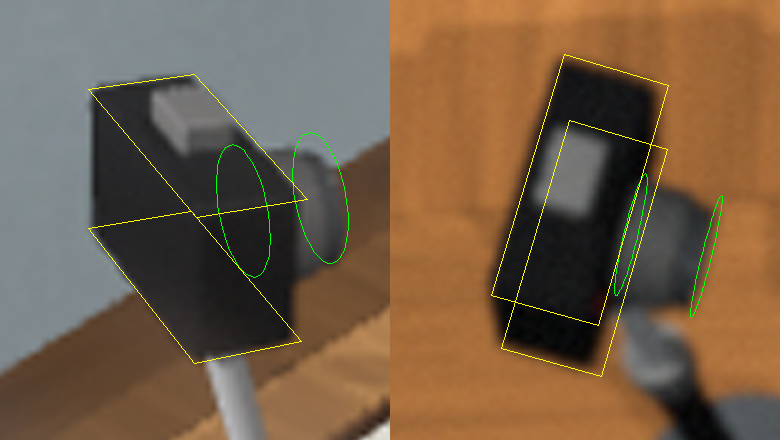

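View pics/mask_top.png

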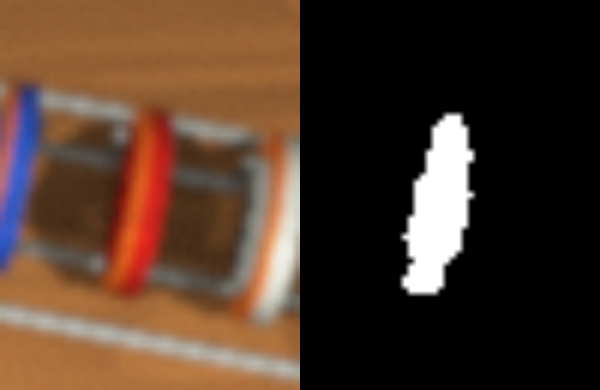

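View pics/mask_side.png

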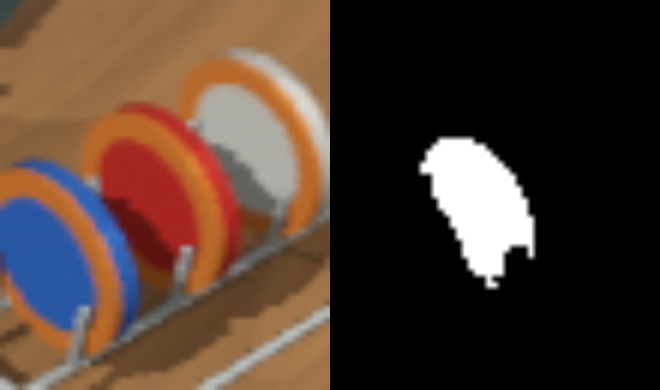

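Run:
```python
from geo import *
Z=dict(np.load("scene.npz"))
f=np.array([.7697,.2139])
S={(1,-1,1):(107.2,138.9),(-1,-1,1):(123.7,136.9),(-1,1,1):(141.1,156.7),(1,1,1):(125,159.2),(1,-1,-1):(107.2,162.8),(1,1,-1):(125,183.9),(-1,1,-1):(140.3,180.6)}
T={(1,-1,1):(187.8,73.3),(-1,-1,1):(203.7,77.6),(1,1,1):(176.9,109.4),(1,1,-1):(178.3,120.2),(-1,1,-1):(193.6,124.2)}
def head(p,L):
    M=R.from_euler("ZY",[p[3],-p[4]]).as_matrix(); return p[:3]+M@np.array(L),M
def hp(p,k): return head(p,np.array(k)*[p[8],p[9],p[7]]+[p[6],0,p[5]])[0]
def hres(p,sp=False):
    e=[proj(n,hp(p,k))[0]-v+.5 for n,d in(("side",S),("top",T)) for k,v in d.items()]
    e.append(2*(proj("top",head(p,[-.05,0,0])[0])[0]-(211,105.8)))
    e.append(2*(proj("side",head(p,[-.05,0,0])[0])[0]-(144,158.8)))
    if sp: return np.array(e)
    return np.concatenate([np.ravel(e),300*(p[:2]-f),[p[5]*100,p[6]*200,(p[8]-.02)*400,(p[9]-.05)*400]])
o=least_squares(hres,[*f,.3,np.pi/2,.25,0,0,.03,.02,.05]);p=o.x;print("head",p.round(4));print(hres(p,1).round(1).tolist())
l,M=head(p,[-.05,0,0]);fc,_=head(p,[-.23,0,0]);print("lens",l,"focus",fc,"xaxis",M[:,0])
print("std",np.sqrt(np.diag(np.linalg.inv(o.jac.T@o.jac))).round(4))
Z.update(lens=l,focus=fc,M=M);np.savez("scene.npz",**Z)
out=[]
for n in("side","top"):
    im=cv2.resize(cv2.imread(f"pics/{n}0.png"),None,fx=6,fy=6,interpolation=cv2.INTER_CUBIC)
    q=lambda P:((proj(n,P)+.5)*6).astype(int)
    a=np.linspace(0,2*np.pi,60)
    for xx in(-.05,-.02): cv2.polylines(im,[q([head(p,[xx,.024*np.cos(t),.024*np.sin(t)])[0] for t in a])],True,(0,255,0),1)
    for z in(-1,1): cv2.polylines(im,[q([hp(p,(i,j,z)) for i,j in((1,1),(1,-1),(-1,-1),(-1,1))])],True,(0,255,255),1)
    x,y=q(head(p,[0,0,0])[0])[0];out.append(im[y-220:y+220,x-190:x+200])
cv2.imwrite("pics/chk_head2.png",np.hstack(out))
```

```text
head [ 7.7330e-01  2.1550e-01  3.2230e-01  1.3294e+00  2.5610e-01  7.4000e-03
 -1.3000e-03  2.9100e-02  1.8200e-02  4.7100e-02]
[[-0.2, 0.1], [-0.7, -0.2], [0.0, -0.6], [-0.6, -0.3], [-0.3, 0.0], [-1.2, -0.2], [-0.2, -0.1], [0.5, 0.1], [0.4, 0.4], [0.3, 1.9], [0.4, 0.3], [0.4, 0.5], [0.5, 0.7], [-0.5, -0.5]]
lens [0.76174906 0.16852919 0.30963233] focus [ 7.20116677e-01 -5.51799008e-04  2.64043263e-01] xaxis [0.23129102 0.93933885 0.25327257]
std [0.001  0.0008 0.0017 0.0142 0.0225 0.0018 0.0011 0.0009 0.0006 0.0008]
```

View pics/chk_head2.png

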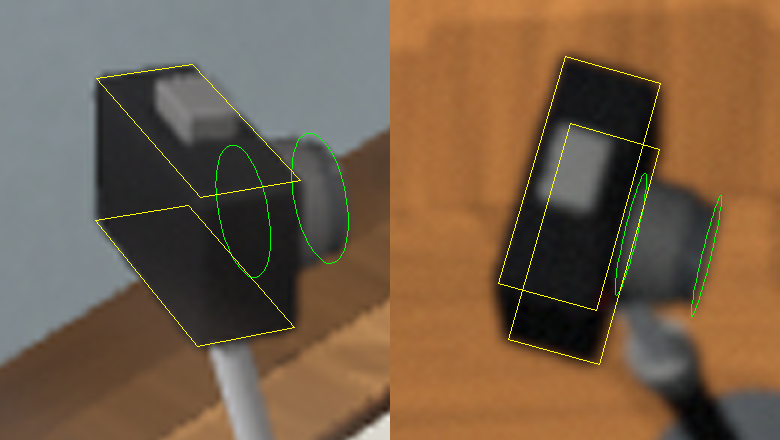

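```bash
cat >> geo.py <<'E'
def plan(pos,Rt,s=None,v=True):
    s=s or r.get_state(); R0=R.from_quat(s["eef_rot"]); 
    rv=(R0.inv()*Rt).as_rotvec(); d=R0.inv().apply(np.array(pos)-s["tool_pos"])*100
    print("t",round(s["clock"],2),"rotvec",rv.round(3),"shift cm (cur axes)",d.round(2),"(target axes)",(Rt.inv().apply(np.array(pos)-s["tool_pos"])*100).round(2))
def toolR(xdir,ydir):
    x=np.array(xdir)/np.linalg.norm(xdir);y=np.array(ydir)-np.dot(ydir,x)*x;y/=np.linalg.norm(y)
    return R.from_matrix(np.c_[x,y,np.cross(x,y)])
E
python3 - <<'E'
from geo import *
s=r.get_state();print(R.from_quat(s["eef_rot"]).as_matrix().round(2))
ya=np.array([np.sin(.235),np.cos(.235),0])
for sg in(1,-1): plan([.504,-.192,.24],toolR([0,0,-1],sg*ya))
E
```

```text
[[-0.    0.32 -0.95]
 [ 0.   -0.95 -0.32]
 [-1.   -0.    0.  ]]
t 0.15 rotvec [-2.586e+00 -2.000e-03  1.000e-03] shift cm (cur axes) [ -0.16 -28.34 -41.78] (target axes) [-0.19 46.12 20.54]
t 0.15 rotvec [0.556 0.001 0.001] shift cm (cur axes) [ -0.16 -28.34 -41.78] (target axes) [ -0.19 -46.12 -20.54]
```

```bash
python3 -m pendant '[[[0.093,0,0,0,0,0,4],[0.093,0,0,0,0,0,4],[0.093,0,0,0,0,0,4],[0.093,0,0,0,0,0,4],[0.093,0,0,0,0,0,4],[0.091,0,0,0,0,0,4],[0,0,0,0,-2.8,-1.25,4],[0,0,0,0,-2.8,-1.25,4],[0,0,0,0,-2.8,-1.25,4],[0,0,0,0,-2.8,-1.25,4]]]' 25
python3 - <<'E'
from geo import *
ya=np.array([np.sin(.235),np.cos(.235),0])
plan([.504,-.192,.24],toolR([0,0,-1],-ya)); print(r.get_state()["q"].round(2))
E
```

```text
clock: 0.98
tool_pos: [0.2724, -0.4945, 0.2384]
eef_rot: [-0.702, 0.083, 0.702, 0.083]
contact_force: [1.1, 0.2, -0.3]
opening: 0.456
t 0.98 rotvec [-0.001  0.     0.   ] shift cm (cur axes) [ -0.14 -34.83 -15.46] (target axes) [ -0.16 -34.82 -15.48]
[ 1.    0.61 -0.02  1.76  0.02  0.78 -0.84]
```

```bash
python3 -m pendant '[[[0,0,0,0,-3.4,-1.5,4],[0,0,0,0,-3.4,-1.5,4],[0,0,0,0,-3.4,-1.5,4],[0,0,0,0,-3.4,-1.5,4],[0,0,0,0,-3.4,-1.5,4],[0,0,0,0,-3.4,-1.5,4],[0,0,0,0,-3.4,-1.5,4],[0,0,0,0,-3.4,-1.5,4],[0,0,0,0,-3.4,-1.5,4],[0,0,0,0,-3.4,-1.5,4]]]'
python3 - <<'E'
from geo import *
ya=np.array([np.sin(.235),np.cos(.235),0])
plan([.504,-.192,.24],toolR([0,0,-1],-ya)); print(r.get_state()["q"].round(2))
ci=eyes.camera_info("wrist");im=eyes.snapshot("wrist")[:,:,::-1].copy();cv2.imwrite("pics/w1.png",im)
np.save("w1.npy",ci,allow_pickle=True)
for q,col in(((.504,-.192,-.235),(0,255,0)),):
    xa=np.array([np.cos(q[2]),np.sin(q[2]),0]);yv=np.array([-xa[1],xa[0],0]);a=np.linspace(0,2*np.pi,90)
    for d in(-.007,.007): cv2.polylines(im,[proj("",np.array([q[0],q[1],.071])+d*yv+.045*(np.cos(a)[:,None]*xa+np.sin(a)[:,None]*[0,0,1]),ci).astype(int)],True,col,1)
cv2.imwrite("pics/w1o.png",im)
E
```

```text
clock: 1.82
tool_pos: [0.4976, -0.1984, 0.2386]
eef_rot: [-0.702, 0.083, 0.702, 0.083]
contact_force: [0.4, -0.1, -0.5]
opening: 0.452
t 1.82 rotvec [-0.  0. -0.] shift cm (cur axes) [-0.14 -0.77 -0.47] (target axes) [-0.14 -0.77 -0.47]
[ 0.28  0.57  0.02  1.84 -0.02  0.73 -1.49]
```

View pics/w1o.png

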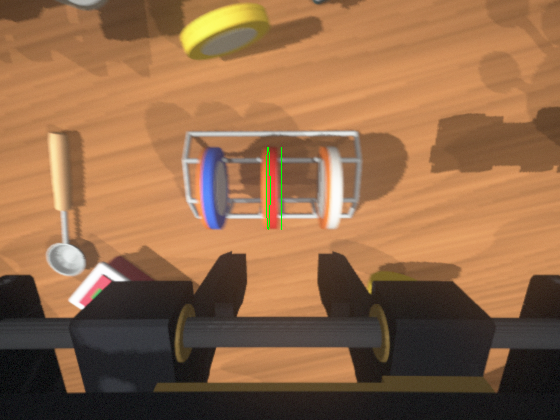

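Run:
```python
from geo import *
ci=np.load("w1.npy",allow_pickle=True).item();im=cv2.imread("pics/w1.png")
c=cv2.resize(im[135:245,235:310],None,fx=6,fy=6,interpolation=cv2.INTER_CUBIC)
hh=cv2.cvtColor(im,cv2.COLOR_BGR2HSV);m=((hh[...,0]<13)|(hh[...,0]>170))&(hh[...,1]>190)&(hh[...,2]>70)
m[:,:240]=0;m[:,300:]=0;m[:130]=0;m[245:]=0
k,l,st,_=cv2.connectedComponentsWithStats(m.astype(np.uint8));i=1+np.argmax(st[1:,4])
pts=np.argwhere(l==i)[:,::-1].astype(np.float32);print(cv2.minAreaRect(pts))
def model(q):
    xa=np.array([np.cos(q[2]),np.sin(q[2]),0]);ya=np.array([-xa[1],xa[0],0]);a=np.linspace(0,2*np.pi,200)
    return np.vstack([proj("",np.array([q[0],q[1],.071])+d*ya+.045*(np.cos(a)[:,None]*xa+np.sin(a)[:,None]*[0,0,1]),ci) for d in(-.007,.007)]).astype(np.float32)
def rast(q):
    K=8;M=np.zeros((110*K//1,75*K),np.uint8);cv2.fillConvexPoly(M,cv2.convexHull(((model(q)+.5-[235,135])*K).astype(np.int32)),255);return M
tgt=cv2.resize(((l==i)*255).astype(np.uint8)[135:245,235:310],None,fx=8,fy=8,interpolation=cv2.INTER_LINEAR)
tgt=cv2.GaussianBlur(tgt,(0,0),6)
from scipy.optimize import minimize
f=lambda q:np.mean(np.abs(cv2.GaussianBlur(rast(q),(0,0),6).astype(float)-tgt))
o=minimize(f,[.504,-.192,-.235],method="Nelder-Mead",options=dict(initial_simplex=[[.504,-.192,-.235],[.51,-.192,-.235],[.504,-.185,-.235],[.504,-.192,-.2]],xatol=1e-4,fatol=1e-3))
print(o.x,o.fun);q=o.x
c2=c.copy();cv2.polylines(c2,[cv2.convexHull(((model(q)+.5-[235,135])*6).astype(np.int32))],True,(0,255,0),1)
cv2.imwrite("pics/w1c.png",np.hstack([c,c2])[:600])
```

```text
((267.865966796875, 162.948486328125), (10.762669563293457, 6.904354095458984), 66.03750610351562)
[ 0.37492002 -0.12051335 -0.54996415] 0.7410492424242424
```

View pics/w1c.png

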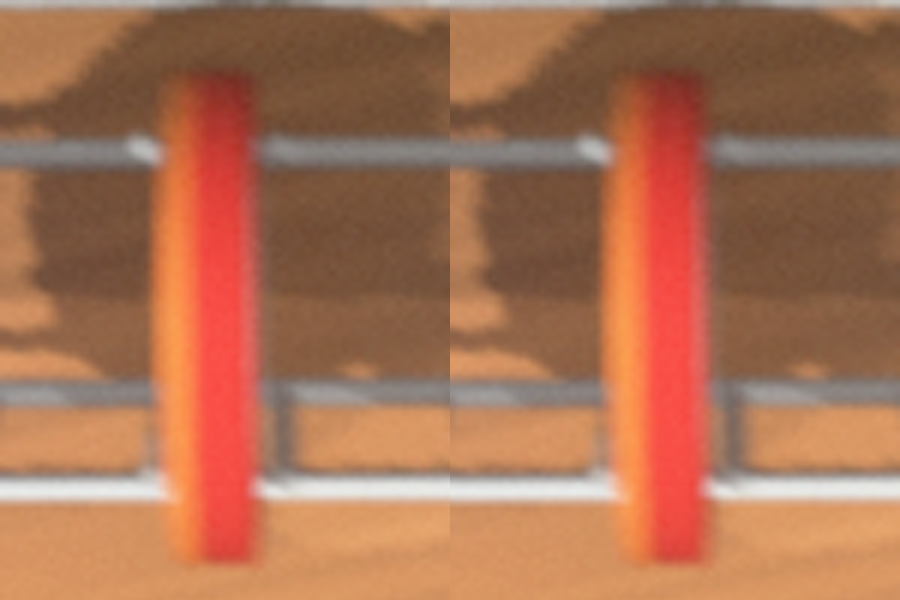

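Run:
```python
from geo import *
ci=np.load("w1.npy",allow_pickle=True).item()
def pts(q,z=.071):
    xa=np.array([np.cos(q[2]),np.sin(q[2]),0]);ya=np.array([-xa[1],xa[0],0]);a=np.linspace(0,2*np.pi,400)
    return [proj("",np.array([q[0],q[1],z])+d*ya+.045*(np.cos(a)[:,None]*xa+np.sin(a)[:,None]*[0,0,1]),ci) for d in(-.007,.007)]
def feat(q,z=.071):
    b,f=pts(q,z);A=np.vstack([b,f])
    t=(b[b[:,1].argmin(),0]+f[f[:,1].argmin(),0])/2;u=(b[b[:,1].argmax(),0]+f[f[:,1].argmax(),0])/2
    return np.array([A[:,0].min(),A[:,0].max(),A[:,1].min(),A[:,1].max(),t,u])
obs=np.array([259.8,277.5,146.2,228.3,269.5,270.2])
for z in(.071,.074):
    o=least_squares(lambda q:feat(q,z)-obs,[.504,-.19,-.235],diff_step=1e-2);q=o.x
    print(z,q.round(4),(feat(q,z)-obs).round(2))
q=o.x;q=least_squares(lambda q:feat(q)-obs,[.504,-.19,-.235],diff_step=1e-2).x
ya=np.array([-np.sin(q[2]),np.cos(q[2]),0]);np.save("lid.npy",q)
plan([q[0],q[1],.082],toolR([0,0,-1],-ya))
```

```text
0.071 [ 0.5064 -0.187  -0.2236] [ 0.65 -0.39 -0.24  0.26 -0.44  0.04]
0.074 [ 0.507  -0.1873 -0.2257] [ 0.61 -0.37 -0.61  0.68 -0.34 -0.02]
t 1.87 rotvec [ 0.001 -0.004  0.007] shift cm (cur axes) [15.66 -0.18 -0.13] (target axes) [15.66 -0.29 -0.19]
```

```bash
python3 -m pendant '[[[0,0,0,0,-0.2,-0.15,4],[0,0,0,3,0,0,4],[0,0,0,3,0,0,4],[0,0,0,2,0,0,4],[0,0,0,1,0,0,4],[0,0,0,0,0,0,4]]]'
python3 - <<'E'
from geo import *
q=np.load("lid.npy");ya=np.array([-np.sin(q[2]),np.cos(q[2]),0])
plan([q[0],q[1],.082],toolR([0,0,-1],-ya))
ci=eyes.camera_info("wrist");im=eyes.snapshot("wrist")[:,:,::-1].copy();cv2.imwrite("pics/w2.png",im)
np.save("w2.npy",ci,allow_pickle=True)
xa=np.array([np.cos(q[2]),np.sin(q[2]),0]);a=np.linspace(0,2*np.pi,90)
for d in(-.007,.007): cv2.polylines(im,[proj("",np.array([q[0],q[1],.071])+d*ya+.045*(np.cos(a)[:,None]*xa+np.sin(a)[:,None]*[0,0,1]),ci).astype(int)],True,(0,255,0),1)
cv2.imwrite("pics/w2o.png",im)
E
```

```text
clock: 2.37
tool_pos: [0.4968, -0.1991, 0.1468]
eef_rot: [-0.7, 0.083, 0.704, 0.084]
contact_force: [-0.2, 0.6, 0.3]
opening: 0.457
t 2.37 rotvec [-0.013  0.005 -0.   ] shift cm (cur axes) [ 6.48 -1.41 -0.67] (target axes) [ 6.48 -1.4  -0.66]
```

View pics/w2o.png

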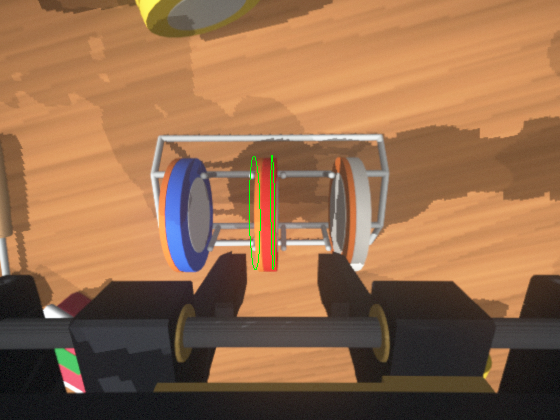

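Run:
```python
from geo import *
s=r.get_state();print(s["clock"],s["tool_pos"],s["qd"].round(4))
im=cv2.imread("pics/w2.png")
k=6;x0,y0=225,145
c=cv2.resize(im[y0:y0+135,x0:x0+100],None,fx=k,fy=k,interpolation=cv2.INTER_CUBIC)
for i in range(0,100,10): cv2.putText(c,str(x0+i),(i*k,10),0,.35,(255,255,255),1);cv2.line(c,(i*k,0),(i*k,800),(200,200,200),1)
for j in range(0,135,10): cv2.putText(c,str(y0+j),(0,j*k),0,.35,(255,255,255),1);cv2.line(c,(0,j*k),(800,j*k),(200,200,200),1)
cv2.imwrite("pics/w2c.png",cv2.resize(c,None,fx=.74,fy=.74,interpolation=cv2.INTER_AREA))
```

```text
2.4167 [ 0.49792552 -0.19931791  0.14819613] [-0.0036 -0.0372 -0.0006 -0.0247 -0.0027  0.0081 -0.0015]
```

View pics/w2c.png

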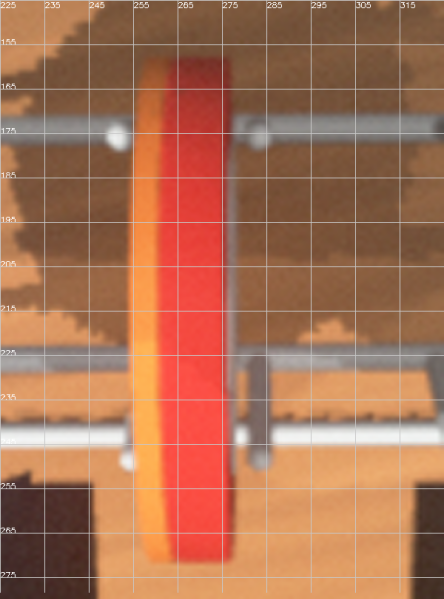

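Run:
```python
from geo import *
ci=np.load("w2.npy",allow_pickle=True).item()
def pts(q,z=.071):
    xa=np.array([np.cos(q[2]),np.sin(q[2]),0]);ya=np.array([-xa[1],xa[0],0]);a=np.linspace(0,2*np.pi,400)
    return [proj("",np.array([q[0],q[1],z])+d*ya+.045*(np.cos(a)[:,None]*xa+np.sin(a)[:,None]*[0,0,1]),ci) for d in(-.007,.007)]
def feat(q,z=.071):
    b,f=pts(q,z);A=np.vstack([b,f])
    t=(b[b[:,1].argmin(),0]+f[f[:,1].argmin(),0])/2;u=(b[b[:,1].argmax(),0]+f[f[:,1].argmax(),0])/2
    return np.array([A[:,0].min(),A[:,0].max(),A[:,1].min(),A[:,1].max(),t,u])
obs=np.array([253.8,277.2,157.6,271.1,266.,266.8])
for z in(.071,.074):
    o=least_squares(lambda q:feat(q,z)-obs,[.504,-.19,-.235],diff_step=1e-2);q=o.x
    print(z,q.round(4),(feat(q,z)-obs).round(2))
q=least_squares(lambda q:feat(q)-obs,[.504,-.19,-.235],diff_step=1e-2).x
ya=np.array([-np.sin(q[2]),np.cos(q[2]),0]);np.save("lid.npy",q)
s=r.get_state();plan([q[0],q[1],.082],toolR([0,0,-1],-ya),s);print(s["tool_pos"],R.from_quat(s["eef_rot"]).as_matrix().round(3))
ci2=eyes.camera_info("wrist");print(ci2["world_from_camera"][:3,3]-ci["world_from_camera"][:3,3])
# where do fingertip midpoint / tcp project
T=R.from_quat(s["eef_rot"]);print([proj("",s["tool_pos"]+T.apply([0,d,0]),ci2)[0].round(1).tolist() for d in(-.02,0,.02)])
```

```text
0.071 [ 0.5047 -0.189  -0.2304] [-0.63 -0.12 -0.14  0.17  0.54  0.32]
0.074 [ 0.5056 -0.1894 -0.2335] [-0.74 -0.05 -0.87  1.01  0.72  0.2 ]
t 2.42 rotvec [-0.006  0.002 -0.   ] shift cm (cur axes) [ 6.62 -1.17 -0.43] (target axes) [ 6.62 -1.16 -0.42]
[ 0.49792552 -0.19931791  0.14819613] [[-0.002 -0.234 -0.972]
 [ 0.    -0.972  0.234]
 [-1.     0.     0.002]]
[ 0.0007116  -0.00010204  0.00164923]
[[246.6, 266.2], [282.0, 266.2], [317.4, 266.2]]
```

```bash
python3 -m pendant '[[[0,0,0,0,-1.15,-0.45,4],[0,0,0,2,0,0,4],[0,0,0,2,0,0,4],[0,0,0,1,0,0,4],[0,0,0,0,0,0,4],[0,0,0,0,0,0,4]]]'
python3 - <<'E'
from geo import *
q=np.load("lid.npy");ya=np.array([-np.sin(q[2]),np.cos(q[2]),0])
plan([q[0],q[1],.082],toolR([0,0,-1],-ya))
im=eyes.snapshot("wrist")[:,:,::-1].copy();cv2.imwrite("pics/w3.png",im)
plan([q[0],q[1],.082],toolR([0,0,-1],-ya))
E
```

```text
clock: 2.92
tool_pos: [0.5065, -0.1883, 0.0994]
eef_rot: [0.703, -0.083, -0.702, -0.083]
contact_force: [-0.6, -0.4, 0.0]
opening: 0.456
t 2.92 rotvec [-0.005 -0.001 -0.   ] shift cm (cur axes) [1.74 0.11 0.16] (target axes) [1.74 0.11 0.16]
t 2.97 rotvec [-0.005 -0.002 -0.   ] shift cm (cur axes) [1.78 0.09 0.2 ] (target axes) [1.78 0.09 0.19]
```

View pics/w3.png

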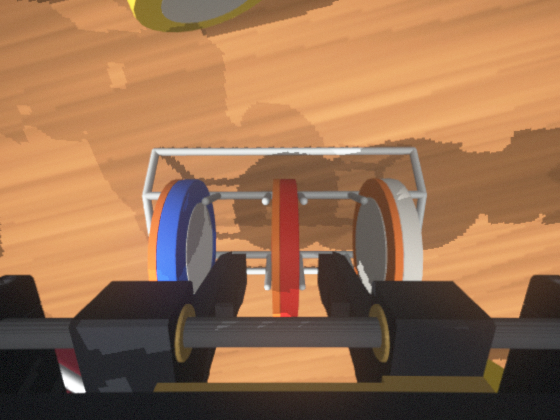

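The wrist view shows the red lid (x≈285) central between the fingers (gap 246–318). The blue and white lids stand clear of the fingers' backs. I'll go down the rest of the way and close.

```bash
python3 -m pendant '[[[0,0,0,0.9,0.1,0.15,4],[0,0,0,0.9,0,0,4],[0,0,0,0,0,0,4],[0,0,0,0,0,0,4],[0,0,0,0,0,0,0.8],[0,0,0,0,0,0,0.8],[0,0,0,0,0,0,0.8],[0,0,0,0,0,0,0.8],[0,0,0,0,0,0,0.8],[0,0,0,0,0,0,0.8]]]' 25
python3 - <<'E'
from geo import *
q=np.load("lid.npy");ya=np.array([-np.sin(q[2]),np.cos(q[2]),0])
s=r.get_state();print(s["opening"]*88.1);plan([q[0],q[1],.082],toolR([0,0,-1],-ya))
E
```

```text
clock: 3.8
tool_pos: [0.5044, -0.1891, 0.0809]
eef_rot: [0.702, -0.083, -0.702, -0.083]
contact_force: [0.4, 0.3, 1.4]
opening: 0.153
13.510990699201672
t 3.8 rotvec [-0.005 -0.    -0.   ] shift cm (cur axes) [-0.11 -0.02 -0.03] (target axes) [-0.11 -0.02 -0.03]
```

```bash
python3 -m pendant '[[[0,0,0,0,0,0,0.3],[0,0,0,-0.5,0,0,0.3],[0,0,0,-1,0,0,0.3],[0,0,0,-1.5,0,0,0.3],[0,0,0,-2,0,0,0.3],[0,0,0,-2,0,0,0.3],[0,0,0,-2,0,0,0.3],[0,0,0,-2,0,0,0.3],[0,0,0,-1,0,0,0.3],[0,0,0,0,0,0,0.3]]]' 30
python3 - <<'E'
from geo import *
s=r.get_state();print(s["opening"]*88.1)
Z=np.load("scene.npz");M=Z["M"];f=Z["focus"];q=np.load("lid.npy")
# lid centre in tool frame at grasp: tcp z .0809, lid (.5047,-.189,.071)
off=[.0809-.071,0,0]
Rt=toolR(-M[:,2],-M[:,0]);print("axes",M.round(3).tolist())
tcp=f-Rt.apply(off);print("tcp target",tcp);plan(tcp,Rt,s)
for n in("side","wrist"): cv2.imwrite(f"pics/{n}4.png",eyes.snapshot(n)[:,:,::-1])
E
```

```text
clock: 4.63
tool_pos: [0.5055, -0.1896, 0.2033]
eef_rot: [0.704, -0.083, -0.7, -0.083]
contact_force: [0.2, 0.1, -1.5]
opening: 0.159
14.009015950561674
axes [[0.231, -0.971, -0.061], [0.939, 0.239, -0.246], [0.253, 0.0, 0.967]]
tcp target [ 0.71951719 -0.00298648  0.27362047]
t 4.63 rotvec [ 0.007 -0.004 -0.256] shift cm (cur axes) [ -6.96 -23.13 -16.49] (target axes) [ -0.92 -24.26 -16.32]
```

View pics/side4.png

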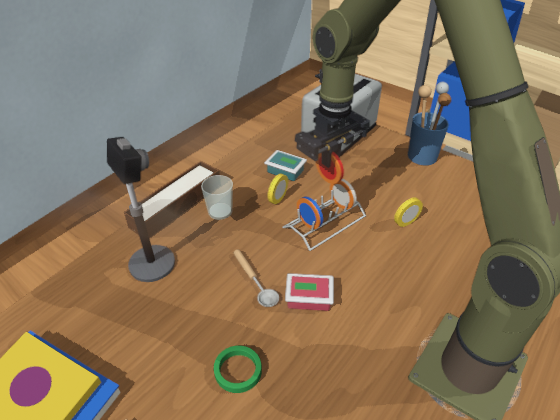

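View pics/wrist4.png

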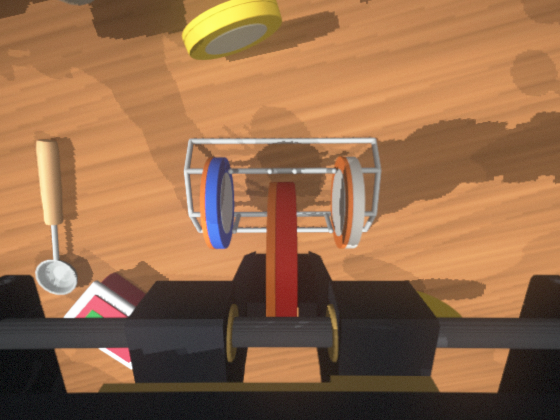

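```bash
python3 -m pendant '[[[0,0,0,-2.3,0,0,0.3],[0,0,0,-2.3,-0.8,-0.6,0.3],[0,0,0,-2.3,-1.6,-1.2,0.3],[0,0,0,0,-2.4,-1.7,0.3],[0,0,0,0,-2.4,-1.7,0.3],[0,0,0,0,-2.4,-1.7,0.3],[0,0,0,0,-2.4,-1.7,0.3],[0,0,0,0,-2.4,-1.7,0.3],[0,0,0,0,-1.6,-1.2,0.3],[0,0,0,0,-0.8,-0.6,0.3]]]'
python3 - <<'E'
from geo import *
Z=np.load("scene.npz");M=Z["M"];f=Z["focus"];off=[.01,0,0]
Rt=toolR(-M[:,2],-M[:,0]);plan(f-Rt.apply(off),Rt);print(r.get_state()["q"].round(2),r.get_state()["opening"])
E
```

```text
clock: 5.57
tool_pos: [0.662, -0.0502, 0.2672]
eef_rot: [-0.701, 0.081, 0.703, 0.082]
contact_force: [0.9, 0.3, -1.5]
opening: 0.152
t 5.57 rotvec [ 0.01   0.004 -0.255] shift cm (cur axes) [-0.65 -5.91 -4.51] (target axes) [ 0.88 -5.92 -4.46]
[-0.02  0.71  0.05  1.41 -0.04  1.02 -1.76] 0.15243868625780493
```

```bash
python3 -m pendant '[[[0,0,-0.03,0,0,0,0.3],[0.01,0,-0.05,0,0,0,0.3],[0,0,-0.05,0,0,0,0.3],[0,0,-0.05,0,0,0,0.3],[0,0,-0.05,0,0,0,0.3],[0,0,-0.025,0,0,0,0.3],[0,0,0,0,0,0,0.3],[0,0,0,0,0,0,0.3]]]'
python3 - <<'E'
from geo import *
Z=np.load("scene.npz");M=Z["M"];f=Z["focus"];off=[.01,0,0]
Rt=toolR(-M[:,2],-M[:,0]);plan(f-Rt.apply(off),Rt);print(r.get_state()["q"].round(2),r.get_state()["opening"])
for n in("side","top","wrist"): cv2.imwrite(f"pics/{n}5.png",eyes.snapshot(n)[:,:,::-1])
E
```

```text
clock: 6.23
tool_pos: [0.6601, -0.0555, 0.2693]
eef_rot: [0.706, 0.002, -0.686, -0.176]
contact_force: [0.6, -0.4, -1.4]
opening: 0.155
t 6.23 rotvec [-0.006  0.    -0.002] shift cm (cur axes) [ 1.21 -6.45 -4.47] (target axes) [ 1.22 -6.42 -4.51]
[ 0.19  0.71 -0.1   1.45 -0.23  0.97 -1.58] 0.15458085868322777
```

View pics/side5.png

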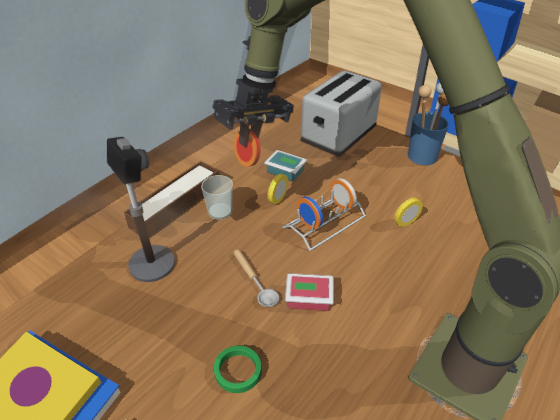

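View pics/wrist5.png

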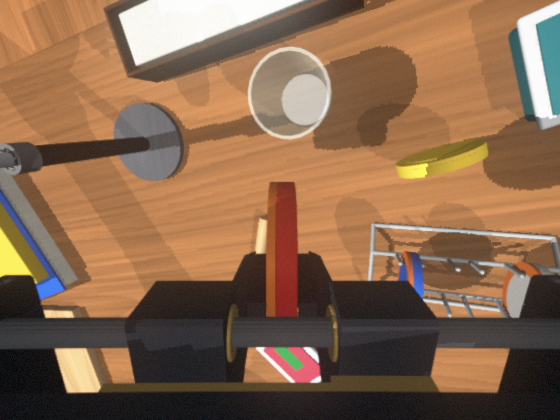

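Lid held with its seal towards the camera (side view ≈(247,148)) and the path ahead is clear. I'll go the last 8 cm now.

```bash
python3 -m pendant '[[[0,0,0,0.1,-0.6,-0.4,0.3],[0,0,0,0.2,-1.1,-0.8,0.3],[0,0,0,0.3,-1.2,-0.9,0.3],[0,0,0,0.2,-1.2,-0.8,0.3],[0,0,0,0.2,-1.2,-0.8,0.3],[0,0,0,0.2,-0.8,-0.5,0.3],[0,0,0,0,-0.3,-0.3,0.3],[0,0,0,0,0,0,0.3],[0,0,0,0,0,0,0.3],[0,0,0,0,0,0,0.3]]]'
python3 - <<'E'
from geo import *
Z=np.load("scene.npz");M=Z["M"];f=Z["focus"];off=[.01,0,0]
Rt=toolR(-M[:,2],-M[:,0]);plan(f-Rt.apply(off),Rt);s=r.get_state();print(s["q"].round(2),s["opening"],s["qd"].round(3))
out=[]
T=R.from_quat(s["eef_rot"]);c=s["tool_pos"]+T.apply(off);ax=-T.as_matrix()[:,1];u=T.as_matrix()[:,0];w=T.as_matrix()[:,2]
l=Z["lens"]
for n in("side","top"):
    im=eyes.snapshot(n)[:,:,::-1].copy();cv2.imwrite(f"pics/{n}6.png",im)
    im=cv2.resize(im,None,fx=4,fy=4,interpolation=cv2.INTER_CUBIC);a=np.linspace(0,2*np.pi,80)[:,None]
    q=lambda P:((proj(n,P)+.5)*4).astype(int)
    for k,d,rr in((( 0,255,0),.007,.045),((255,255,0),-.007,.045),((0,255,255),.007,.033)):
        cv2.polylines(im,[q(c+d*ax+rr*(np.cos(a)*u+np.sin(a)*w))],True,k,1)
    cv2.line(im,*map(tuple,q([l,f]).tolist()),(255,0,255),1)
    x,y=q((l+f)/2)[0];x=max(x,199);out.append(im[max(y-290,0):,max(x-199,0):][:580,:398])
h=min(o.shape[0] for o in out);cv2.imwrite("pics/fin6.png",np.hstack([o[:h] for o in out]))
E
```

```text
clock: 7.22
tool_pos: [0.72, -0.0029, 0.2741]
eef_rot: [0.707, 0.003, -0.685, -0.175]
contact_force: [-0.2, -1.1, -1.6]
opening: 0.158
t 7.22 rotvec [-0.005 -0.    -0.002] shift cm (cur axes) [0.03 0.03 0.05] (target axes) [0.03 0.03 0.05]
[ 0.09  0.78 -0.08  1.26 -0.22  1.06 -1.68] 0.1581569060302923 [ 0.006 -0.003 -0.001  0.002 -0.003 -0.001 -0.001]
```

View pics/fin6.png

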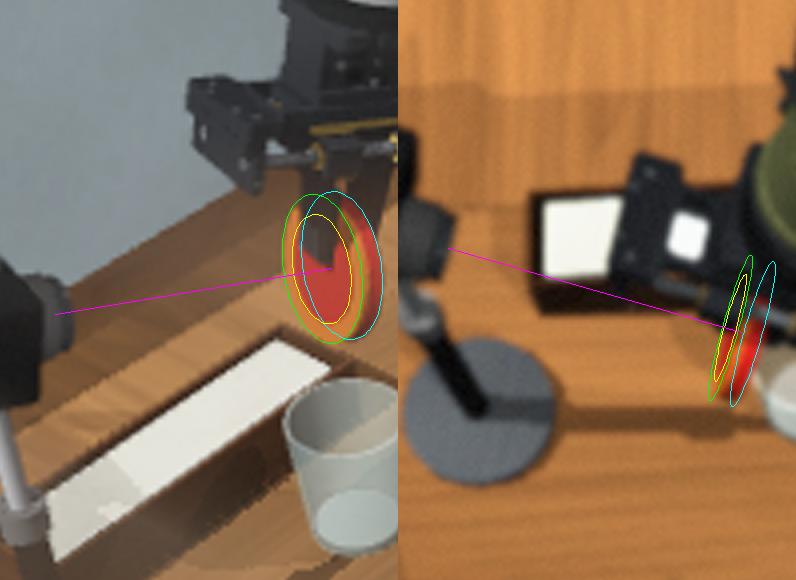

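```bash
python3 - <<'E'
import cv2,numpy as np
a=cv2.imread("pics/side0.png");b=cv2.imread("pics/side6.png")
c=lambda i:cv2.resize(i[135:285,190:390],None,fx=2,fy=2,interpolation=cv2.INTER_CUBIC)
cv2.imwrite("pics/cmp.png",np.hstack([c(a),c(b)])[:, :800])
E
python3 -m pendant '[[[0,0,0,0,0,0,0.3],[0,0,0,0,0,0,0.3],[0,0,0,0,0,0,0.3],[0,0,0,0,0,0,0.3]]]'
```

```text
clock: 7.65
tool_pos: [0.7204, -0.0019, 0.2743]
eef_rot: [0.707, 0.003, -0.685, -0.175]
contact_force: [-0.5, 1.0, -1.4]
opening: 0.16
```

View pics/cmp.png

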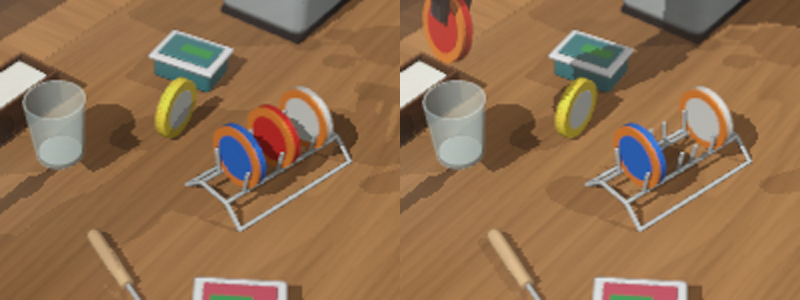

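The before and after crops show the blue and white lids and the bystanders unmoved. The lid is held still at the focus.

```bash
python3 -c "
from plant import r
print(r.finish_job()); print(r.get_state()['tool_pos'])"
```

```text
the job is handed in; nothing more can be done
None
the job is handed in; nothing more can be done
```

I took the red lid from the rack's middle slot and handed the job in at about 7.7 s, still holding the lid motionless in front of the lens. The lid is tilted about 0.26 rad to match the camera, with the orange seal facing it. The hand-in reports no verdict.

**Last checks that agreed:**
- **Position:** the tool was about 1 mm and 0.01 rad from the pose I computed, and the lid drawn at that pose fell within about 1 pixel of the real lid in the side view. In the top view the arm half hides the lid.
- **Grip:** the fingers were open about 14 mm, the lid's thickness, at 30 N.
- **Rest of the scene:** before and after side views of the rack area show the blue and white lids, jar, teal tub, spoon and pink tub unmoved. I did not check the tape roll separately. The arm stayed clear of the camera and stand.

**What disagreed:**
- **Camera head:** the drawn box did not fit until I let its size vary; the visible body is about 58 mm high, not 75, perhaps because the 75 includes the silver block on top. The fit puts the tilt at 0.26 ± 0.02 rad, so I expect the focus point to be good to about 5–8 mm.
- **First lid fix:** the first wrist measurement of the lid was taken while the arm was still settling and was about 2–3 mm off. I measured again with the arm nearly still before gripping.

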